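# Pack the laundry tray in layers under a snap-in divider

## Robot

A 6-joint arm with a two-finger parallel gripper is mounted at the origin on the work surface. World frame = base frame: x ahead of the robot, y to its left, z up, the work surface at z = 0. Lengths are in m, angles in rad, forces in N, time in s.
With the tool pointing down it reaches from about 0.375 to 0.975 m from the base axis. Payload 3.8 kg.
Tool frame: the origin (TCP) lies on the centre line of the jaws, within the pads' length; the fingertips stand 14 mm ahead of it and the grasp point (between the pads) lies 5 mm behind it; z points along the fingers, y is the line along which they close (so a half turn about z gives the same grasp; the last joint's range is limited). The gripper opens to 85 mm and grips with 20 to 120 N. Pads are 22 mm wide; open, the fingers measure 114 mm over their backs; the gripper's body (76 mm by 85 mm) begins 54 mm behind the grasp point. The pads swing forward as they close: fully open they stand 13 mm farther back than shut.
Start: joints at [-1.184, 0.264, 1.604, -0, 1.274, -0.037], TCP at [0.278, -0.615, 0.245] pointing down, gripper open.
Joint ranges: [-2.63, 2.63], [-0.94, 2.18], [0.31, 2.57], [-1.31, 4.45], [0, 2.66], [-2.55, 2.55]. Speed limits (rad/s): [2.57, 2.57, 3.14, 3.14, 3.14, 3.14].

## Interface

Orientations are given as a rotation vector (axis times angle).
In Python, from workcell import bot, eyes, spot_in gives the robot as it stands.
- The arm moves only by the tool carry_out, never from a script. Its argument "series" is text: rows parted by semicolons, each of 4 numbers parted by spaces: the shift along the world's x, y, z in m, then the turn about the world's z in degrees. In form: tx ty tz roll; .... A call has 1 to 20 rows; each row shifts and turns the commanded pose from where the row before left it; what a row does not reach is not made up. A row lasts 1/8 s, in which the tool goes at most 62.5 mm and 10.7 degrees, less where a joint would pass 70% of its speed; a pose out of reach is approached as far as the arm can. A call is refused whole if a number of a shift passes 0.0625 or a number of a turn 10.7, either way. A call with a gripper value outside its range is refused whole. "jaw" is the gripper command: -1 is shut, 1 is fully open, values between are in proportion, set as the call begins (left out, the last holds). The fingers move at their own pace and stop on an object; "grip_force" is the grip in N (left out, the last holds). Time passes only in rows, so rows that do not move let the fingers close. It gives the time, the measured TCP pose, the force, the opening and the grip force at its end, in the units of the state.
- bot.read_state(): the state, without advancing time (a new reading comes with each control period).
- eyes.read_camera(name): name is "side" or "top" or "wrist"; returns (picture, depth): 384x512x3 uint8, blue, green, red; 384x512 float32, m along the optical axis (not along the pixel's ray), 0 where there is no reading.
- eyes.get_calibration(name): a dict with "K" (3x3 intrinsics, pixels), "distortion" ([k1, k2, p1, p2, k3] as OpenCV has them; the pictures are not rectified), "position" and "rotation" of the camera in the world; the wrist camera has in their place "T_tool_cam" (4x4, takes a point from camera to tool coordinates, whose origin is the TCP and whose axes are the flange's). Camera axes: x right, y down, z forward; pixel columns grow to the right and rows downward; lengths in m; the calibration is good to about 2 mm. A picture is of the moment at which its call begins: read the wrist's pose just before it. get_calibration takes no time and is no camera call.
- bot.finish_job(): hands the job in; it is judged then, once.
Trained networks look in the newest picture that a camera, given by its name, has taken for a name from the list of things; names that differ only in an ending like _2 or _b are one class to them, and where a whole thing is asked for, a point or a joint stands for the part that bears it (a point fixed in the world has none). Each returns a list of dicts, best first, with "score" (0 to 1); they miss things now and then, are a little off and sometimes report something else, mostly with a low value. They report only what shows in the picture. A call takes as long as a camera call.
- spot_in(camera, target): "rect" ([centre column, centre row, width, height] in pixels, round what is visible of it).
The state is a dict: "time": time; "q": joint angles; "joint_vel": joint speeds; "joint_torque": joint torques, N m; "tool_pos": TCP position; "tcp_rot": TCP orientation; "wrist_force": force on the tool from outside, world axes, zero at the start; "torque": the same for the moment, N m; "width": opening from 0.0 (shut) to 1.0 (fully open); "grip_force": force on a finger pad.
Only numpy, scipy, OpenCV 4.12 (cv2) and the standard library are available. Lean on these libraries where they do the work, as an engineer would, in place of code of your own. Each camera call takes 0.05 s, during which the arm holds its last target. There are 200 camera calls.

## Task

Pack the white laundry tray in layers: the soap tin and the tablet carton both belong flat on its floor and one of them is already there, so set the other one down in the free bay first. Then fit the divider plate over them, one long edge hooked under the two lugs and the other pressed down until it snaps fully home, flat, beneath the spring catch; last lay the stain brush bristles-down on the divider, inside the tray. Set things down rather than dropping them, and leave the jar, the lint comb and the scoop where they are.

Things in the scene. Friction and masses are not known exactly. Their poses are not given: they have to be found in the camera images.
- tray: White open tray fixed to the shelf. Origin: centre of its underside, on the shelf; x points across it, away from the robot (within 0.2 rad), y along it, z up. Inside 150 (x) by 250 (y) mm, walls 4 mm; the -x wall and both end walls are 75 high, the +x wall 62. Floor at z = 0. A rib at y = 0 (3 thick, 30 high) parts the floor into two bays.
- bay_a (a point): Centre of the floor of the tray's +y bay (tray x = 0, y = +63 mm). One bay holds the tin or the carton; the other is free, with a paper-thin liner on its floor. Axes as the tray's.
- bay_b (a point): Centre of the floor of the tray's -y bay (tray x = 0, y = -63 mm). Axes as the tray's.
- seat (a point): Where the divider's underside centre lies when home: tray centre, 44 mm up, the height of the tops of the 8 mm wide ledges along the inside of the -x and +x walls. Play there: 1.5 mm in x, 3 mm in y, either way. Axes as the tray's.
- lugs (a point): Midway between two rigid lugs on the -x wall, at its inner face, 57 mm up, level with their undersides. Lugs at y = -70 and +70, each 40 long in y, 5 thick, reaching 8 mm in over the ledge. The divider cannot go in flat: raise its +x side 12 to 22 degrees, slide its low edge under the lugs to the -x wall, then let the +x side down onto the catch.
- catch (a joint): Spring catch, middle of the tray's +x wall (y = 0, 40 mm wide), in m pushed out along +x: 0 at rest, at most 0.009. Nose 6 mm inside the wall, underside at z = 52; above it a ramp rises to z = 65 at the wall. The divider's weight does not move it; pressing the plate down near it (slick ramp) with 6 to 15 N does; past it the nose springs back over the plate.
- divider: Grey plastic plate, 147 (x) by 244 (y) by 5 mm, about 0.2 kg, flat on the shelf left of the tray at the start. Origin: centre of its underside, z up. In its middle an upright grip fin, 10 thick in x, 50 long in y, its top 44 mm above the underside. It is the same turned half round. Packed, its long side lies along the tray's y.
- tin: Aluminium soap tin with rounded edges, closed: 54 (x) by 92 (y) by 36 mm high, about 0.15 kg. Origin: centre of its underside, z up. In a bay of the tray or on the shelf.
- carton: Plain cardboard tablet carton: 50 (x) by 84 (y) by 40 mm high, about 0.15 kg. Origin: centre of its underside, z up. On the shelf or in a bay of the tray.
- brush: Stain brush lying bristles down on the shelf: 36 (x) by 120 (y) by 40 mm high, about 0.12 kg. Bristle block 32 by 104 from z = 0 to 14, plastic back 36 by 120 from 14 to 28, a narrower grip ridge 26 by 80 from 28 to 40. Origin: centre of its underside, z up. Beside the divider's fin there is room for it on either end of the divider, laid along the tray's x, centred some 75 mm from the tray's middle.
- jar: Bystander: round glass jar with a twist lid, 64 across, 85 high, beyond the tray. Origin: centre of its underside.
- comb: Bystander: flat aluminium lint comb, about 47 by 90 by 10 mm, beyond the tray. Origin: under its back.
- scoop: Bystander: folded plastic measuring scoop, a 55 mm square cup 35 high with a folded handle, beyond the tray. Origin: centre of the cup's underside.

How it is judged:
On the way, in this order (a step that is already met when the one before it is completed fails the run):
1. tin and carton both rest flat on the tray's floor (x of tin in the frame of tray between -0.06 and 0.06 m and y of tin in the frame of tray between -0.11 and 0.11 m and z of each of tin, carton in the frame of tray below 0.005 m and angle between each of tin, carton's own z axis and vertical below 0.1 rad and x of carton in the frame of tray between -0.06 and 0.06 m and y of carton in the frame of tray between -0.11 and 0.11 m and linear speed of each of tin, carton below 0.02 m/s and horizontal distance between divider and tray above 0.1 m), for 0.2 s.
2. the divider lies flat on the ledges over them, under the lugs, with the catch sprung back over it (x of tin in the frame of tray between -0.06 and 0.06 m and y of tin in the frame of tray between -0.11 and 0.11 m and z of each of tin, carton in the frame of tray below 0.005 m and angle between each of tin, carton's own z axis and vertical below 0.1 rad and x of carton in the frame of tray between -0.06 and 0.06 m and y of carton in the frame of tray between -0.11 and 0.11 m and x of divider in the frame of tray between -0.004 and 0.004 m and y of divider in the frame of tray between -0.005 and 0.005 m and z of divider in the frame of tray between 0.0415 and 0.0465 m and angle between divider's own z axis and vertical below 0.03 rad and angle between the x axis of divider and the x axis of tray, either way round below 0.06 rad and value of joint catch below 0.002 m), for 0.2 s.
3. the brush lies on the divider (x of divider in the frame of tray between -0.004 and 0.004 m and y of divider in the frame of tray between -0.005 and 0.005 m and z of divider in the frame of tray between 0.0415 and 0.0465 m and angle between divider's own z axis and vertical below 0.03 rad and angle between the x axis of divider and the x axis of tray, either way round below 0.06 rad and value of joint catch below 0.002 m and x of brush in the frame of tray between -0.065 and 0.065 m and y of brush in the frame of tray between -0.115 and 0.115 m and z of brush in the frame of tray between 0.045 and 0.056 m and angle between brush's own z axis and vertical below 0.12 rad), for 0.2 s.
At the end, for the whole second after the job is handed in: Tin and carton flat on the tray floor; divider home on the ledges (height within 2.5 mm, tilt < 0.03 rad, centred within 4 mm in x, 5 in y, turned < 0.06 rad), catch back within 2 mm; brush bristles-down on it (underside 45-56 mm up, within 65 mm in x, 115 in y of the middle); all at rest (all of step 3 and x of tin in the frame of tray between -0.06 and 0.06 m and y of tin in the frame of tray between -0.11 and 0.11 m and z of each of tin, carton in the frame of tray below 0.005 m and angle between each of tin, carton's own z axis and vertical below 0.1 rad and x of carton in the frame of tray between -0.06 and 0.06 m and y of carton in the frame of tray between -0.11 and 0.11 m and linear speed of each of tin, carton, divider, brush below 0.02 m/s); the robot touches nothing.
It fails at once if the jar, the comb or the scoop is moved more than 30 mm (distance of any of jar, comb, scoop from where it was at the start of the episode above 0.03 m).
It fails at once if the tin is dropped or thrown (moving faster than 0.7 m/s with no finger on it) (linear speed of tin above 0.7 m/s and contact force between the fingers and tin below 0.05 N).
It fails at once if the carton is dropped or thrown (moving faster than 0.7 m/s with no finger on it) (linear speed of carton above 0.7 m/s and contact force between the fingers and carton below 0.05 N).
It fails at once if the divider is dropped or thrown (moving faster than 0.7 m/s with no finger on it) (linear speed of divider above 0.7 m/s and contact force between the fingers and divider below 0.05 N).
It fails at once if the brush is dropped or thrown (moving faster than 0.7 m/s with no finger on it) (linear speed of brush above 0.7 m/s and contact force between the fingers and brush below 0.05 N).
It also fails if it takes over 72 s, if anything falls off the work surface, if the arm or the gripper's body presses on something with over 40 N, if the wrist force passes 120 N, or if a joint passes its speed limit or range.

## Working session

There is one attempt and no reset: what is moved stays moved. The work goes in short steps, Python scripts to look and compute and a tool call to move; the robot and the scene stay as the last step left them, time stands still between calls to the robot, and variables do not carry over. Pictures are saved under pics/ and viewed, at most 10 in all, crops included, and the job is handed in when it is done.

Besides the shell and the picture viewer there is one more tool, called after "Emit:" as name(argument=value, ...) on one line, values as JSON. carry_out: Moves the arm, as the interface text tells. Its arguments: {"type":"object","properties":{"series":{"type":"string"},"jaw":{"type":"number"},"grip_force":{"type":"number"}},"required":["series"]}

```bash
ls; mkdir -p pics
python3 - <<'E'
from workcell import bot, eyes, spot_in
import cv2, numpy as np
s=bot.read_state(); print({k:np.round(v,3) for k,v in s.items()})
ims=[]
for n in ["top","side"]:
    p,d=eyes.read_camera(n); np.savez(f"{n}.npz",p=p,d=d); cv2.imwrite(f"pics/{n}0.png",p)
    c=eyes.get_calibration(n); print(n,c)
    for t in ["tray","divider","tin","carton","brush","jar","comb","scoop"]:
        print(t,[(round(r['score'],2),np.round(r['rect'],0).tolist()) for r in spot_in(n,t)[:2]])
print(eyes.get_calibration("wrist"))
E
```

```text
pics
{'time': np.float64(0.0), 'q': array([-1.184,  0.265,  1.605, -0.   ,  1.274, -0.037]), 'joint_vel': array([-0.002, -0.001,  0.   ,  0.   , -0.   , -0.   ]), 'joint_torque': array([ 1.0000e-03, -5.1510e+01, -3.6732e+01, -0.0000e+00,  1.3000e-02,
        0.0000e+00]), 'tool_pos': array([ 0.277, -0.615,  0.244]), 'tcp_rot': array([-3.069e+00, -6.600e-01,  1.000e-03]), 'wrist_force': array([ 0.004, -0.481,  0.255]), 'torque': array([0.019, 0.011, 0.034]), 'grip_force': np.float64(0.0), 'width': np.float64(0.998)}
top {'K': array([[360.23856948,   0.        , 248.67447685],
       [  0.        , 360.23856948, 190.1737048 ],
       [  0.        ,   0.        ,   1.        ]]), 'distortion': array([-0.08892035,  0.        ,  0.        ,  0.        ,  0.        ]), 'position': array([ 0.41948976, -0.0026475 ,  0.92344833]), 'rotation': array([-2.21488498,  1.9880036 , -0.21431962])}
tray [(0.68, [256.0, 228.0, 119.0, 87.0])]
divider [(0.97, [126.0, 227.0, 94.0, 67.0])]
tin [(0.65, [228.0, 222.0, 40.0, 28.0])]
carton [(0.95, [377.0, 219.0, 40.0, 24.0]), (0.32, [253.0, 227.0, 116.0, 88.0
[... 791 characters left out ...]
])]
jar [(0.81, [187.0, 237.0, 23.0, 34.0])]
comb [(0.62, [220.0, 177.0, 24.0, 18.0])]
scoop []
{'K': array([[333.84846757,   0.        , 256.42311523],
       [  0.        , 333.84846757, 193.79536081],
       [  0.        ,   0.        ,   1.        ]]), 'distortion': array([-0.06814396,  0.        ,  0.        ,  0.        ,  0.        ]), 'T_tool_cam': array([[-1.28380407e-03, -9.55389641e-01, -2.95345536e-01,
         7.67708703e-02],
       [ 9.99999166e-01, -1.18402783e-03, -5.16666276e-04,
         1.98616774e-04],
       [ 1.43920275e-04, -2.95345953e-01,  9.55390364e-01,
        -1.29376315e-01],
       [ 0.00000000e+00,  0.00000000e+00,  0.00000000e+00,
         1.00000000e+00]])}
```

```bash
cat > h.py <<'E'
import numpy as np, cv2
from workcell import bot, eyes, spot_in
from scipy.spatial.transform import Rotation as R
def pose(n,s=None):
    c=eyes.get_calibration(n)
    if n=="wrist":
        s=s or bot.read_state(); Rt=R.from_rotvec(s["tcp_rot"]).as_matrix(); T=c["T_tool_cam"]
        return c["K"],c["distortion"],Rt@T[:3,:3],Rt@T[:3,3]+s["tool_pos"]
    r=np.array(c["rotation"]); Rm=R.from_rotvec(r).as_matrix() if r.size==3 else r
    return c["K"],c["distortion"],Rm,np.array(c["position"])
def snap(n):
    s=bot.read_state(); p,d=eyes.read_camera(n); return p,d,pose(n,s)
def cloud(d,P):
    K,D,Rm,t=P; v,u=np.mgrid[0:d.shape[0],0:d.shape[1]]
    uv=cv2.undistortPoints(np.stack([u,v],-1).reshape(-1,1,2).astype(float),K,D).reshape(-1,2)
    c=np.c_[uv,np.ones(len(uv))]*d.reshape(-1,1); w=c@Rm.T+t; w[d.ravel()==0]=np.nan
    return w.reshape(*d.shape,3)
def proj(X,P):
    K,D,Rm,t=P; X=np.atleast_2d(X)
    return cv2.projectPoints((X-t)@Rm,np.zeros(3),np.zeros(3),K,D)[0].reshape(-1,2)
def rect(w,lo,hi,box):  # min-area rect of points with z in lo..hi inside box x0,x1,y0,y1
    q=w.reshape(-1,3); m=(q[:,2]>lo)&(q[:,2]<hi)&(q[:,0]>box[0])&(q[:,0]<box[1])&(q[:,1]>box[2])&(q[:,1]<box[3])
    q=q[m]; r=cv2.minAreaRect((q[:,:2]*1000).astype(np.float32)); 
    return len(q),np.round(r[0],1),np.round(r[1],1),round(r[2],1),round(float(np.median(q[:,2]))*1000,1)
E
python3 - <<'E'
from h import *
for n in ["top","side"]:
    z=np.load(n+".npz"); w=cloud(z["d"],pose(n)); 
    np.save(n+"w.npy",w)
    rs={"top":dict(div=(126,227),tin=(228,222),car=(377,219),brush=(384,279),jar=(175,133),comb=(328,149),scoop=(249,131),tray=(256,228)),
        "side":dict(div=(275,285),tin=(276,210),car=(274,161),brush=(317,161),jar=(187,237),tray=(274,203))}[n]
    for k,(u,v) in rs.items(): print(n,k,np.round(w[v,u],3))
    x0,y0,x1,y1=(50,80,450,330) if n=="top" else (150,110,380,340)
    p=z["p"][y0:y1,x0:x1]; cv2.imwrite(f"pics/{n}c.png",cv2.resize(p,None,fx=2,fy=2,interpolation=cv2.INTER_CUBIC))
E
```

```text
top div [0.484 0.311 0.035]
top tin [0.525 0.059 0.034]
top car [ 0.571 -0.31   0.038]
top brush [ 0.426 -0.333  0.041]
top jar [0.725 0.213 0.084]
top comb [ 0.751 -0.182  0.01 ]
top scoop [0.782 0.034 0.001]
top tray [ 0.521 -0.012  0.003]
side div [0.472 0.334 0.005]
side tin [0.518 0.04  0.036]
side car [ 0.575 -0.267  0.043]
side brush [ 0.425 -0.3    0.037]
side jar [0.725 0.249 0.062]
side tray [ 0.533 -0.012  0.028]
```

View pics/topc.png

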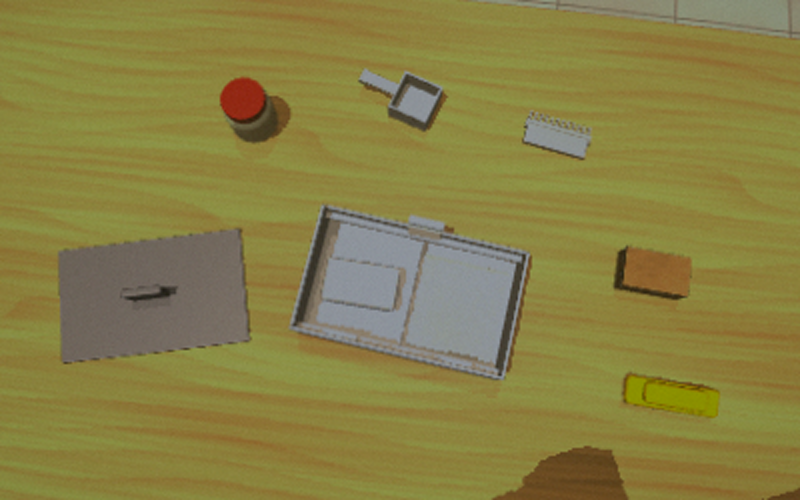

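The top view shows the tray at crop (410,293), with the tin in its left (+y) bay. The free bay on the right is at about (465,305). The carton is at (655,272), the brush at (670,396) and the divider on the left at (153,296).

Run:
```python
from h import *
for n in ["top","side"]:
    w=np.load(n+"w.npy")
    print(n)
    for k,a in dict(carton=(.03,.06,.5,.65,-.4,-.2),brushridge=(.034,.06,.35,.5,-.42,-.22),brush=(.015,.06,.35,.5,-.42,-.22),
        div=(.002,.012,.35,.6,.16,.5),fin=(.02,.07,.35,.6,.2,.45),traytop=(.055,.09,.38,.66,-.2,.16),tin=(.03,.04,.47,.57,.0,.12)).items():
        try: print(k,*rect(w,a[0],a[1],a[2:]))
        except Exception as e: print(k,e)
```

```text
top
carton 682 [ 581.9 -313.1] [86.5 51.3] 85.4 39.8
brushridge 342 [ 429.6 -343. ] [81.3 26.7] 84.1 39.1
brush 680 [ 429.6 -343. ] [117.7  37.4] 84.2 34.2
div 5156 [474.8 329.8] [249.6 338.8] 0.1 4.4
fin 113 [486.4 323.5] [10.5 47.9] 12.7 42.3
traytop 975 [527.7  -8.2] [259.  166.6] 82.8 67.1
tin 806 [527.5  63. ] [109.8  57. ] 83.8 35.2
side
carton 196 [ 580.5 -312.8] [97.5 51.3] 84.5 40.9
brushridge 82 [ 429.4 -339.4] [80.5 26.4] 87.9 41.2
brush 168 [ 428.8 -341.1] [126.4  35.9] 86.8 32.7
div 5167 [474.8 330.1] [340.1 249.7] 89.9 5.2
fin 88 [485.2 326.9] [ 9.8 54.5] 15.2 43.0
traytop 975 [527.7  -8.4] [269.2 171.1] 82.8 66.1
tin 186 [522.2  60. ] [130.4  75.8] 80.8 37.2
```

Emit:
carry_out(series="0.038 0.038 -0.01 7.6;0.038 0.038 -0.01 7.6;0.038 0.038 -0.01 7.6;0.038 0.038 -0.01 7.6;0.038 0.038 -0.01 7.6;0.038 0.038 -0.01 7.6;0.038 0.038 -0.01 7.6;0.038 0.038 -0.01 7.6;0 0 0 0;0 0 0 0", jaw=1, grip_force=30)

```text
time: 2.15
tool_pos: [0.5815, -0.3113, 0.1652]
tcp_rot: [-2.314, -2.124, 0.001]
wrist_force: [-0.2, 0.2, 0.7]
width: 0.999
grip_force: 0.0
```

```bash
cat >> h.py <<'E'
def yaw(s): 
    x=R.from_rotvec(s["tcp_rot"]).as_matrix(); return round(float(np.degrees(np.arctan2(x[1,1],x[0,1]))),2)
E
python3 - <<'E'
from h import *
s=bot.read_state(); print(s["time"],s["tool_pos"],yaw(s),s["q"])
p,d,P=snap("wrist"); w=cloud(d,P)
print(rect(w,.03,.06,(.48,.7,-.42,-.2)))
# tray frame fit from top/side
for n in ["top","side"]:
    W=np.load(n+"w.npy").reshape(-1,3); m=(W[:,2]>.055)&(W[:,2]<.09)&(W[:,0]>.38)&(W[:,0]<.66)&(abs(W[:,1]+.01)<.17); q=W[m]
    a=np.radians(-7.2); ex=np.array([np.cos(a),np.sin(a)]); ey=np.array([-ex[1],ex[0]])
    X=q[:,:2]@ex; Y=q[:,:2]@ey; h=q[:,2]>.071
    print(n,"x pcts",np.percentile(X[h],[0.5,2,5,50]),"X all max",np.percentile(X,[98,99.5]),"Y",np.percentile(Y,[.5,2,98,99.5]))
E
```

```text
2.15 [ 0.58149884 -0.31127717  0.16520785] -4.9 [-5.28942716e-01  2.92922890e-01  1.71914315e+00 -6.69168871e-04
  1.12982039e+00 -4.43061544e-01]
(6429, array([ 582.4, -311.9]), array([84. , 50.2]), 85.6, 40.7)
top x pcts [0.4414213  0.44156275 0.44186355 0.45915516] X all max [0.60490889 0.60709449] Y [-0.07105113 -0.0704281   0.18627982  0.18685825]
side x pcts [0.43920814 0.43955089 0.44008241 0.48533125] X all max [0.6023348  0.60648502] Y [-0.07375631 -0.07227954  0.19017355  0.19157637]
```

Emit:
carry_out(series="0 -0.0005 -0.05 0.4;0 0 -0.05 0;0 0 -0.035 0;0 0 -0.008 0;0 0 0 0")

```text
time: 2.82
tool_pos: [0.5813, -0.3129, 0.0229]
tcp_rot: [2.309, 2.13, 0.0]
wrist_force: [1.2, -0.6, -0.0]
width: 1.0
grip_force: 0.0
```

Emit:
carry_out(series="0 0 0 0;0 0 0 0;0 0 0 0;0 0 0 0;0 0 0 0;0 0 0 0", jaw=-1)

```text
time: 3.58
tool_pos: [0.583, -0.3126, 0.0245]
tcp_rot: [2.305, 2.13, 0.001]
wrist_force: [-0.3, 0.1, 6.5]
width: 0.581
grip_force: 33.4
```

Emit:
carry_out(series="0 0 0.03 0;0 0 0.055 0;0 0 0.055 0;0 0 0 0")

```text
time: 4.08
tool_pos: [0.5854, -0.3138, 0.1696]
tcp_rot: [2.298, 2.124, 0.006]
wrist_force: [0.3, -0.2, -0.4]
width: 0.578
grip_force: 32.5
```

Emit:
carry_out(series="-0.014 0.0487 0 -0.6;-0.014 0.0487 0 -0.5;-0.014 0.0487 0 -0.5;-0.0143 0.0487 0 -0.5;-0.0145 0.0487 0 -0.5;0 0 0 0;0 0 0 0")

```text
time: 4.95
tool_pos: [0.5104, -0.0682, 0.1616]
tcp_rot: [-2.354, -2.08, 0.001]
wrist_force: [-0.3, -0.1, -2.0]
width: 0.584
grip_force: 32.4
```

Run:
```python
from h import *
s=bot.read_state(); print(s["time"],s["tool_pos"],yaw(s),s["q"])
p,d,P=snap("wrist"); cv2.imwrite("pics/w1.png",p); np.savez("w1.npz",w=cloud(d,P))
```

```text
4.95 [ 0.51040494 -0.06818584  0.16161522] -7.06 [-1.80893657e-01  3.11583716e-02  2.03070605e+00 -4.99251240e-04
  1.08044221e+00 -5.75232335e-02]
```

View pics/w1.png

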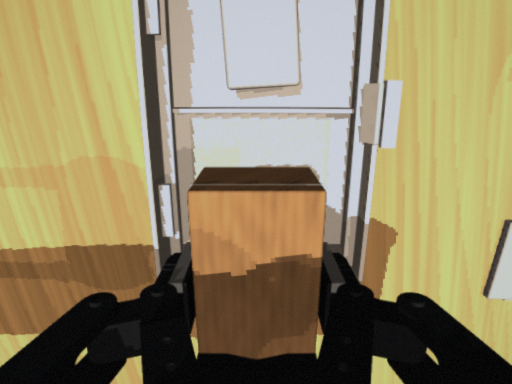

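The wrist view shows the carton held square over the free bay. The rib runs along row 108, and the +x wall with its catch is at column 380. The tin is in the far bay, at about (260,45).

Run:
```python
from h import *
w=np.load("w1.npz")["w"].reshape(-1,3); a=np.radians(-7.2)
ex=np.array([np.cos(a),np.sin(a)]); ey=np.array([-ex[1],ex[0]]); c=np.array([.5226,-.0076])
X=(w[:,:2]-c)@ex*1000; Y=(w[:,:2]-c)@ey*1000; Z=w[:,2]*1000
def pr(n,m): print(n,m.sum(),np.round(np.percentile(X[m],[1,50,99]),1),np.round(np.percentile(Y[m],[1,50,99]),1),np.round(np.percentile(Z[m],[5,50,95]),1))
pr("-x wall",(Z>70)&(Z<80)&(X<-65)&(abs(Y)<90)&(X>-90))
for y in (-30,30,60): pr(f"-xw y{y}",(Z>71)&(Z<79)&(X<-65)&(abs(Y-y)<10)&(X>-90))
for y in (-30,30,60): pr(f"+xw y{y}",(Z>58)&(Z<66)&(X>65)&(abs(Y-y)<8)&(X<90))
pr("rib",(Z>26)&(Z<34)&(abs(X)<60)&(abs(Y)<12))
for x in (-50,50): pr(f"rib{x}",(Z>27)&(Z<33)&(abs(X-x)<10)&(abs(Y)<12))
pr("floor",(Z<5)&(abs(X)<60)&(abs(Y)<40))
pr("tin",(Z>32)&(Z<40)&(abs(X)<60)&(Y>10)&(Y<115))
```

```text
-x wall 2079 [-77.8 -74.7 -73.3] [-88.1  -1.7  66.6] [71.  75.4 76.7]
-xw y-30 240 [-77.7 -74.8 -73.2] [-39.7 -29.9 -20.3] [71.8 75.4 76.7]
-xw y30 284 [-77.8 -75.  -73.5] [20.3 29.8 39.7] [71.5 75.3 76.7]
-xw y60 271 [-77.8 -75.  -73.5] [50.1 59.2 67.3] [71.6 75.5 76.8]
+xw y-30 170 [75.7 77.3 79.9] [-37.9 -29.9 -22.2] [58.8 62.4 63.6]
+xw y30 197 [75.6 77.2 80.1] [22.2 30.4 37.8] [59.2 62.5 63.5]
+xw y60 222 [75.5 77.1 80.1] [52.4 59.6 67.9] [58.8 62.4 63.8]
rib 721 [-58.8  -3.8  58.5] [-1.   0.5  2. ] [26.9 30.7 32. ]
rib-50 126 [-59.5 -50.1 -40.3] [-1.   0.6  2. ] [28.  30.8 31.7]
rib50 104 [40.4 50.  59.6] [-0.8  0.4  1.6] [29.8 30.7 31.9]
floor 10709 [-59.   -0.4  59. ] [-39.4  -6.7  38.7] [0.4 1.6 2.9]
tin 6565 [-27.3  -1.   25.8] [17.3 47.6 75.5] [35.2 36.7 37.9]
```

Emit:
carry_out(series="0.005 -0.0015 -0.03 0;0 0 -0.05 0;0 0 -0.035 0;0 0 -0.014 0;0 0 -0.006 0;0 0 -0.002 0;0 0 0 0")

```text
time: 5.88
tool_pos: [0.517, -0.0701, 0.0266]
tcp_rot: [2.354, 2.078, 0.002]
wrist_force: [0.4, -0.4, -2.0]
width: 0.58
grip_force: 32.3
```

Emit:
carry_out(series="0 0 -0.002 0;0 0 0 0")

```text
time: 6.12
tool_pos: [0.517, -0.0699, 0.0245]
tcp_rot: [2.353, 2.078, 0.003]
wrist_force: [-0.1, 0.2, 2.9]
width: 0.586
grip_force: 32.9
```

Emit:
carry_out(series="0 0 0 0;0 0 0 0;0 0 0 0", jaw=0.7)

```text
time: 6.5
tool_pos: [0.5155, -0.0697, 0.0231]
tcp_rot: [-2.355, -2.079, 0.0]
wrist_force: [0.4, -0.6, 0.4]
width: 0.848
grip_force: 0.0
```

Emit:
carry_out(series="0 0 0.04 0;0 0 0.06 0;0 0 0.045 0;0 0 0 0")

```text
time: 7.0
tool_pos: [0.5192, -0.0704, 0.1733]
tcp_rot: [2.349, 2.074, 0.009]
wrist_force: [0.7, -1.3, -0.2]
width: 0.846
grip_force: 0.0
```

Run:
```python
from h import *
p,d,P=snap("top"); w=cloud(d,P)
print(bot.read_state()["time"],yaw(bot.read_state()),rect(w,.03,.046,(.46,.58,-.13,-.01)))
print("fin",rect(w,.03,.06,(.35,.6,.2,.45)))
q=w.reshape(-1,3)
print("div",rect(w,.0025,.012,(.37,.62,.19,.47)))
# plate by colour: flood from picture
m=np.zeros((386,514),np.uint8); g=cv2.GaussianBlur(p,(3,3),0)
hsv=cv2.cvtColor(g,cv2.COLOR_BGR2HSV); M=((hsv[...,1]<70)).astype(np.uint8)
n,l,st,ce=cv2.connectedComponentsWithStats(M); k=l[240,120]; print(st[k])
ww=w[l==k]; ww=ww[ww[:,2]<.012]; r=cv2.minAreaRect((ww[:,:2]*1000).astype(np.float32)); print(r,np.median(ww[:,2]))
```

```text
7.05 -7.12 (168, array([498.5, -85.9]), array([102.6,  40.6]), 68.6, 39.2)
fin (96, array([486.3, 323.6]), array([10.4, 47.3]), 12.2, 42.6)
div (4711, array([494.8, 329.5]), array([249.6, 278.5]), 0.1, 4.6)
[  80  195   94   66 5064]
((485.97076416015625, 323.4934387207031), (144.57115173339844, 242.25819396972656), 13.215405464172363) 0.004484314430708958
```

Emit:
carry_out(series="-0.003 0.0358 0 10;-0.003 0.0358 0 10;-0.003 0.0358 0 10;-0.003 0.0358 0 10;-0.003 0.0358 0 10;-0.003 0.0358 0 10;-0.003 0.0358 0 10;-0.003 0.0358 0 10;-0.003 0.0358 0 10;-0.003 0.0358 0 10;-0.003 0.0358 0 10;0 0 0 0;0 0 0 0", jaw=1, grip_force=25)

```text
time: 8.68
tool_pos: [0.4816, 0.3231, 0.1663]
tcp_rot: [0.351, -3.119, 0.003]
wrist_force: [0.2, -0.4, 0.1]
width: 1.003
grip_force: 0.0
```

Run:
```python
from h import *
s=bot.read_state(); print(s["time"],s["tool_pos"],yaw(s),s["q"])
p,d,P=snap("wrist"); w=cloud(d,P)
print("fin",rect(w,.03,.06,(.4,.6,.25,.4)))
p,d,P=snap("top"); w=cloud(d,P)
print("carton",rect(w,.033,.046,(.46,.58,-.13,-.015)))
print("tin",rect(w,.032,.04,(.48,.58,.01,.12)))
```

```text
8.675 [0.48164404 0.32310081 0.1662931 ] 102.84 [ 5.48192087e-01  1.50389614e-01  1.89111651e+00 -5.04032206e-04
  1.10382718e+00 -1.24641339e+00]
fin (988, array([486.2, 324.8]), array([ 9.8, 50.1]), 13.4, 44.2)
carton (743, array([526.6, -81.4]), array([104.1, 115.8]), 83.6, 39.3)
tin (775, array([535.2,  61.9]), array([109.7,  72.9]), 82.7, 35.2)
```

Emit:
carry_out(series="0.0046 0.0015 -0.04 0.5;0 0 -0.05 0;0 0 -0.038 0;0 0 -0.012 0;0 0 0 0")

```text
time: 9.4
tool_pos: [0.4872, 0.3247, 0.0279]
tcp_rot: [0.364, -3.119, 0.001]
wrist_force: [-0.6, -0.9, 1.4]
width: 1.0
grip_force: 0.0
```

Emit:
carry_out(series="0 0 0 0;0 0 0 0;0 0 0 0;0 0 0 0;0 0 0 0;0 0 0 0", jaw=-1)

```text
time: 10.15
tool_pos: [0.4889, 0.3263, 0.0304]
tcp_rot: [-0.366, 3.117, 0.002]
wrist_force: [-0.4, -1.4, 6.6]
width: 0.583
grip_force: 27.4
```

Emit:
carry_out(series="0 0 0.02 0;0 0 0.05 0;0 0 0.05 0;0 0 0.03 0;0 0 0 0")

```text
time: 10.78
tool_pos: [0.4892, 0.3268, 0.1825]
tcp_rot: [-0.365, 3.113, 0.005]
wrist_force: [-0.7, -0.0, -2.6]
width: 0.576
grip_force: 27.2
```

Run:
```python
from h import *
s=bot.read_state(); print(s["time"],s["tool_pos"],yaw(s),s["q"])
p,d,P=snap("wrist"); cv2.imwrite("pics/w2.png",p); np.savez("w2.npz",w=cloud(d,P))
```

```text
10.775 [0.48924595 0.32681552 0.18252757] 103.39 [ 5.46549599e-01  1.44169716e-01  1.86630742e+00  7.98957504e-05
  1.12355452e+00 -1.25796206e+00]
```

View pics/w2.png

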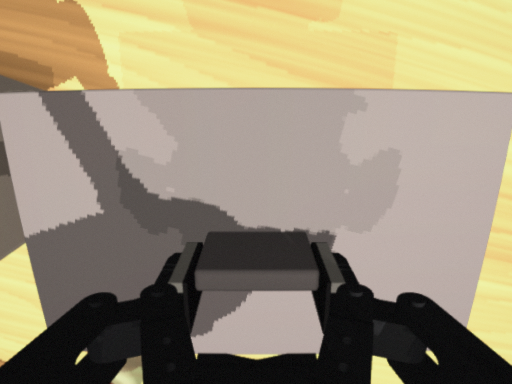

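Emit:
carry_out(series="0.0035 -0.0129 0 -10.04;0.0035 -0.0129 0 -10.04;0.0035 -0.0129 0 -10.04;0.0035 -0.0129 0 -10.04;0.0035 -0.0129 0 -10.04;0.0035 -0.0129 0 -10.04;0.0035 -0.0129 0 -10.04;0.0035 -0.0129 0 -10.04;0.0035 -0.0129 0 -10.04;0.0035 -0.0129 0 -10.04;0.0035 -0.0129 0 -10.04;0 0 0 0;0 0 0 0")

```text
time: 12.45
tool_pos: [0.5248, 0.1837, 0.1767]
tcp_rot: [-2.35, -2.083, 0.004]
wrist_force: [-0.4, 0.3, -3.2]
width: 0.58
grip_force: 27.1
```

```bash
cat >> h.py <<'E'
C=np.array([.5233,-.0073]); A=np.radians(-7.2); EX=np.array([np.cos(A),np.sin(A)]); EY=np.array([-EX[1],EX[0]])
def tray(w): w=np.asarray(w); d=w[...,:2]-C; return np.stack([d@EX,d@EY,w[...,2]],-1)
E
python3 - <<'E'
from h import *
s=bot.read_state(); print(s["time"],s["tool_pos"],yaw(s),tray(s["tool_pos"]),s["q"])
p,d,P=snap("top"); w=tray(cloud(d,P)).reshape(-1,3); m=(w[:,2]>.14)&(w[:,2]<.165)&(abs(w[:,0])<.18)&(w[:,1]<.3)&(w[:,1]>.06)
print(cv2.minAreaRect((w[m][:,:2]*1000).astype(np.float32)),np.median(w[m][:,2]))
A_=np.c_[w[m][:,:2],np.ones(m.sum())]; print(np.linalg.lstsq(A_,w[m][:,2],rcond=None)[0])
E
```

```text
12.45 [0.5248132  0.18365473 0.17672314] -6.91 [-0.0224317   0.18963865  0.17672314] [2.91595488e-01 9.55759605e-02 1.93211164e+00 4.27931514e-04
 1.11663371e+00 4.11921420e-01]
((-22.397445678710938, 193.32354736328125), (243.93136596679688, 149.05320739746094), 0.6268264651298523) 0.1506174901046169
[-0.00500741  0.00471719  0.14977736]
```

Emit:
carry_out(series="0 0 -0.04 0;0 0 -0.025 0;0 0 -0.005 0;0 0 -0.004 0;0 0 -0.004 0;0 0 0 0")

```text
time: 13.25
tool_pos: [0.5273, 0.1845, 0.1019]
tcp_rot: [2.353, 2.08, 0.005]
wrist_force: [0.1, 1.6, 1.9]
width: 0.583
grip_force: 27.6
```

Emit:
carry_out(series="0 0 -0.003 0;0 0 -0.003 0;0 0 -0.003 0;0 0 0 0")

```text
time: 13.75
tool_pos: [0.5265, 0.184, 0.0913]
tcp_rot: [2.353, 2.08, 0.002]
wrist_force: [1.7, 3.6, 2.9]
width: 0.58
grip_force: 27.7
```

Emit:
carry_out(series="0 0 -0.003 0;0 0 0 0")

```text
time: 14.0
tool_pos: [0.5263, 0.184, 0.0883]
tcp_rot: [2.354, 2.081, 0.002]
wrist_force: [1.7, 5.0, 3.0]
width: 0.582
grip_force: 27.8
```

Emit:
carry_out(series="0 0 0.03 0;0 0 0.04 0;0 0 0.02 0;0 0 0 0;0 0 0 0")

```text
time: 14.62
tool_pos: [0.5242, 0.1827, 0.1759]
tcp_rot: [-2.353, -2.079, 0.006]
wrist_force: [-0.2, -0.6, -1.8]
width: 0.577
grip_force: 27.3
```

```bash
cat >> h.py <<'E'
def plane(w,lo,hi,bx,by):
    w=w.reshape(-1,3); m=(w[:,2]>lo)&(w[:,2]<hi)&(w[:,0]>bx[0])&(w[:,0]<bx[1])&(w[:,1]>by[0])&(w[:,1]<by[1]); q=w[m]
    for _ in range(4):
        k=np.linalg.lstsq(np.c_[q[:,:2],np.ones(len(q))],q[:,2],rcond=None)[0]; r=q[:,2]-np.c_[q[:,:2],np.ones(len(q))]@k
        q2=q[abs(r)<max(.003,2*np.median(abs(r)))]; 
        if len(q2)<50: break
        q=q2
    return k,np.degrees(np.arctan(k[:2])),q
E
python3 - <<'E'
from h import *
s=bot.read_state(); T=tray(s["tool_pos"]); print(s["time"],yaw(s),T)
for n in ["top","wrist","side"]:
    p,d,P=snap(n); w=tray(cloud(d,P)); cv2.imwrite(f"pics/t_{n}.png",p)
    k,a,q=plane(w,.09,.25,(-.17,.13),(.13,.29)); print(n,len(q),k,a)
    print(np.percentile(q[:,0],[1,99]),np.percentile(q[:,1],[1,99]),np.percentile(q[:,2],[1,99]))
E
```

```text
14.625 -7.07 [-0.0228758   0.1886293   0.17593743]
top 2780 [-0.0033997  -0.26266932  0.19981866] [ -0.19478765 -14.71737942]
[-0.14164372  0.09642742] [0.13053848 0.20454489] [0.14565213 0.16662335]
wrist 87512 [-0.00484509 -0.2695505   0.20213125] [ -0.27760081 -15.08556771]
[-0.14123725  0.09723704] [0.13685038 0.25557299] [0.13291282 0.16542167]
side 2617 [-0.00350141 -0.27214233  0.20347423] [ -0.20061504 -15.22391952]
[-0.14355463  0.09568995] [0.13168598 0.25723806] [0.13251139 0.1684985 ]
```

Emit:
carry_out(series="0.0003 -0.0212 0 9.99;0.0003 -0.0212 0 9.99;0.0003 -0.0212 0 9.99;0.0003 -0.0212 0 9.99;0.0003 -0.0212 0 9.99;0.0003 -0.0212 0 9.99;0.0003 -0.0212 0 9.99;0.0003 -0.0212 0 9.99;0.0003 -0.0212 0 9.99;0 0 0 0;0 0 0 0")

```text
time: 16.15
tool_pos: [0.5281, -0.0068, 0.1776]
tcp_rot: [-0.2, -3.134, -0.001]
wrist_force: [0.1, 1.2, -2.8]
width: 0.575
grip_force: 27.3
```

```bash
cat > m.py <<'E'
from h import *
import sys
lo,hi=map(float,sys.argv[1:3])
s=bot.read_state(); T=tray(s["tool_pos"]); print(s["time"],yaw(s),T,s["wrist_force"])
for n in ["wrist","top","side"]:
    p,d,P=snap(n); cv2.imwrite(f"pics/m_{n}_{s['time']:.2f}.png",p); w=tray(cloud(d,P))
    k,a,q=plane(w,lo,hi,(-.12,.12),(-.16,.16)); 
    f=w.reshape(-1,3); f=f[abs(f[:,2]-(np.c_[f[:,:2],np.ones(len(f))]@k))<.003]; f=f[(abs(f[:,0])<.1)&(abs(f[:,1])<.14)]
    r=cv2.minAreaRect((f[:,:2]*1000).astype(np.float32))
    print(n,len(f),"tilt",np.round(a,2),"rect",np.round(r[0],1),np.round(r[1],1),round(r[2],1))
    x=np.percentile(f[:,0],[.5,99.5]); y=np.percentile(f[:,1],[.5,99.5]); print("  x",x*1e3,"y",y*1e3,"top z at ends",(k[0]*x+k[2])*1e3)
E
python3 m.py .1 .25
```

```text
16.15 82.69 [0.00472299 0.00106254 0.17757372] [ 0.0930561   1.19307669 -2.825864  ]
wrist 88732 tilt [14.84 -0.07] rect [8.7 1.4] [245.4 140.7] 89.9
  x [-60.88941313  74.17968214] y [-118.78585835  121.8150079 ] top z at ends [135.29936085 171.09890447]
top 2201 tilt [15.4  0.1] rect [-7.6 -6.1] [130.9 256. ] 10.2
  x [-62.94455197  68.10528781] y [-120.33486749   83.64087041] top z at ends [133.79958986 169.88886562]
side 1761 tilt [14.85 -0.08] rect [8.6 2.9] [143.2 248.7] 0.0
  x [-61.9027094   78.47656524] y [-118.75245636  124.02493089] top z at ends [136.55343682 173.76570163]
```

Emit:
carry_out(series="0 -0.0013 -0.03 0.1;0 0 -0.03 0;0 0 -0.016 0;0 0 -0.006 0;0 0 0 0;0 0 0 0")

```text
time: 17.05
tool_pos: [0.5297, -0.0085, 0.0975]
tcp_rot: [0.193, 3.133, 0.0]
wrist_force: [-0.3, -0.3, -2.7]
width: 0.581
grip_force: 27.3
```

```bash
python3 m.py .045 .12
```

```text
17.05 82.95 [ 0.00646186 -0.0003897   0.09752109] [-0.29605289 -0.33402698 -2.6523029 ]
wrist 91987 tilt [15. -0.] rect [ 3.1 -0.2] [258.9 155.7] 90.0
  x [-62.81860699  75.76012688] y [-125.30001773  125.51175445] top z at ends [54.04140094 91.17831341]
top 1882 tilt [13.55 -0.14] rect [-6.1 -0.9] [153.9 261.2] 5.1
  x [-61.48226668  73.06705479] y [-127.36009449  126.17109822] top z at ends [54.37629588 86.81469829]
side 1728 tilt [14.52 -0.26] rect [ 0.9 -1. ] [163.  267.1] 0.1
  x [-80.1284964   80.44552899] y [-129.06386214  130.12453086] top z at ends [51.44447494 93.0212964 ]
```

Emit:
carry_out(series="0 0 -0.0035 0;0 0 0 0;-0.004 0.0005 0 0;-0.004 0.0005 0 0;-0.003 0.0004 0 0;0 0 0 0")

```text
time: 17.95
tool_pos: [0.5172, -0.007, 0.0928]
tcp_rot: [-0.193, -3.136, 0.0]
wrist_force: [-0.6, 0.6, -2.5]
width: 0.581
grip_force: 27.3
```

Run:
```python
from h import *
s=bot.read_state(); print(s["time"],tray(s["tool_pos"]))
p,d,P=snap("wrist"); cv2.imwrite("pics/in1.png",cv2.resize(p[:260],None,fx=1.5,fy=1.5)); w=tray(cloud(d,P))
k,a,q=plane(w,.055,.12,(-.06,.06),(-.11,.11)); print(a, "top z at -74,-67,70:",[(k[0]*x+k[2])*1e3 for x in (-.074,-.067,.07)])
```

```text
17.95 [-0.00604524 -0.00050112  0.09276676]
[ 1.48451775e+01 -1.24461184e-02] top z at -74,-67,70: [np.float64(49.871160284377744), np.float64(51.726546065948426), np.float64(88.03909636240324)]
```

View pics/in1.png

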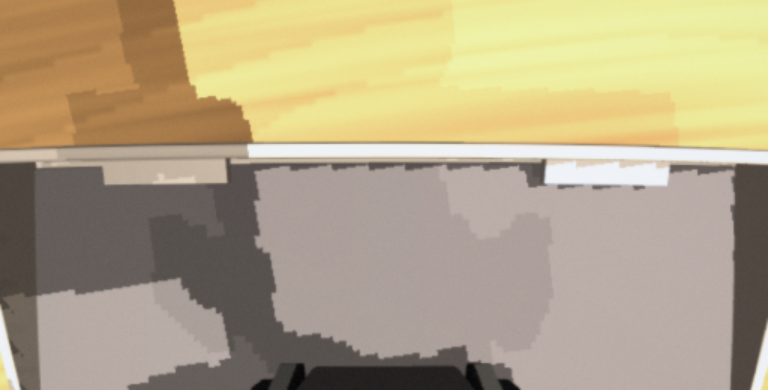

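Emit:
carry_out(series="-0.002 0.0003 0 0;0 0 0 0;-0.001 0 -0.001 0;0 0 0 0")

```text
time: 18.5
tool_pos: [0.5152, -0.0068, 0.0922]
tcp_rot: [0.194, 3.134, 0.0]
wrist_force: [0.9, -0.8, -1.5]
width: 0.578
grip_force: 27.5
```

Emit:
carry_out(series="0.0010 -0.0001 -0.002 0;0.0011 -0.0001 -0.002 0;0.0011 -0.0001 -0.002 0;0.0012 -0.0002 -0.002 0;0 0 0 0")

```text
time: 19.12
tool_pos: [0.5202, -0.0074, 0.0843]
tcp_rot: [0.193, 3.133, -0.0]
wrist_force: [5.1, -1.4, 4.8]
width: 0.58
grip_force: 28.4
```

```bash
cat > pl.py <<'E'
from h import *
s=bot.read_state(); print(s["time"],tray(s["tool_pos"]),s["wrist_force"])
for n in ("wrist","side","top"):
    p,d,P=snap(n); w=tray(cloud(d,P)); k,a,q=plane(w,.042,.12,(-.06,.06),(-.11,.11)); print(n,len(q),a, "top z at -74,-67,0,70:",[round(float(k[0]*x+k[2])*1e3,1) for x in (-.074,-.067,0,.07)])
    cv2.imwrite(f"pics/pl_{n}.png",p)
E
python3 pl.py
```

```text
19.125 [-0.00309286 -0.00054138  0.08427957] [ 5.08176071 -1.39631621  4.84647231]
wrist 69924 [8.46222141 0.01826768] top z at -74,-67,0,70: [49.7, 50.8, 60.7, 71.1]
side 1149 [8.37129582 0.10123805] top z at -74,-67,0,70: [50.8, 51.9, 61.7, 72.0]
top 1119 [ 8.86894697 -0.02257954] top z at -74,-67,0,70: [48.3, 49.4, 59.9, 70.8]
```

Emit:
carry_out(series="0.0015 -0.0002 -0.002 0;0.0012 -0.0002 -0.002 0;0 0 0 0")

```text
time: 19.65
tool_pos: [0.522, -0.0077, 0.0801]
tcp_rot: [0.193, 3.135, 0.0]
wrist_force: [3.9, -1.1, 5.9]
width: 0.58
grip_force: 29.0
```

```bash
python3 pl.py
```

```text
19.65 [-0.00127666 -0.0005718   0.08008751] [ 3.91507539 -1.05959659  5.90810176]
wrist 70616 [ 5.25384969e+00 -5.04534770e-04] top z at -74,-67,0,70: [49.7, 50.4, 56.5, 63.0]
side 1053 [5.14185723 0.01605978] top z at -74,-67,0,70: [50.9, 51.6, 57.6, 63.9]
top 1116 [ 5.96750492e+00 -5.82095780e-03] top z at -74,-67,0,70: [48.1, 48.9, 55.9, 63.2]
```

Emit:
carry_out(series="0 0 0 0;0 0 0 0;0 0 0 0;0 0 0.03 0;0 0 0.045 0;0 0 0 0", jaw=0.85)

```text
time: 20.55
tool_pos: [0.5245, -0.0078, 0.1587]
tcp_rot: [0.192, 3.128, 0.0]
wrist_force: [-0.6, -0.8, 0.2]
width: 0.926
grip_force: 0.0
```

Emit:
carry_out(series="0.0275 -0.003 0 0;0.0275 -0.0034 0 0;0 0 0 0;0 0 0 0;0 0 0 0;0 0 0 0", jaw=-1)

```text
time: 21.3
tool_pos: [0.5759, -0.014, 0.1546]
tcp_rot: [-0.193, -3.135, 0.0]
wrist_force: [0.0, -0.6, 0.2]
width: -0.002
grip_force: 0.0
```

```bash
python3 pl.py
```

```text
21.3 [ 5.30564545e-02 -2.40694697e-05  1.54642636e-01] [ 0.01049103 -0.59602972  0.16354234]
wrist 56368 [ 5.32277029e+00 -4.43566077e-03] top z at -74,-67,0,70: [49.8, 50.5, 56.7, 63.2]
side 1153 [ 5.09935465 -0.09015741] top z at -74,-67,0,70: [51.3, 51.9, 57.9, 64.1]
top 2030 [4.58904372 0.02436684] top z at -74,-67,0,70: [50.1, 50.7, 56.0, 61.7]
```

Descend onto the plate and press.

Emit:
carry_out(series="0.001 0 -0.045 0;0 0 -0.025 0;0 0 -0.006 0;0 0 -0.003 0;0 0 0 0")

```text
time: 22.08
tool_pos: [0.5786, -0.0142, 0.0769]
tcp_rot: [0.193, 3.134, -0.0]
wrist_force: [-0.5, 0.5, 1.2]
width: 0.0
grip_force: 0.0
```

Emit:
carry_out(series="0 0 -0.002 0;0 0 -0.002 0;0 0 -0.002 0;0 0 -0.002 0;0 0 0 0")

```text
time: 22.7
tool_pos: [0.5794, -0.0143, 0.0703]
tcp_rot: [0.193, 3.132, -0.0]
wrist_force: [-2.1, -1.2, 8.6]
width: -0.0
grip_force: 4.2
```

Emit:
carry_out(series="0 0 -0.002 0;0 0 -0.002 0;0 0 -0.002 0;0 0 0 0")

```text
time: 23.2
tool_pos: [0.5779, -0.0141, 0.063]
tcp_rot: [0.193, 3.136, -0.0]
wrist_force: [-2.6, -0.5, 10.7]
width: 0.002
grip_force: 5.3
```

Emit:
carry_out(series="0 0 -0.002 0;0 0 -0.001 0;0 0 0 0")

```text
time: 23.58
tool_pos: [0.578, -0.0141, 0.0629]
tcp_rot: [-0.193, -3.135, 0.0]
wrist_force: [-10.0, -0.5, 28.9]
width: 0.002
grip_force: 14.3
```

Emit:
carry_out(series="0 0 0.045 0;0 0 0.06 0;-0.01 -0.04 0.04 0;0 0 0 0")

```text
time: 24.08
tool_pos: [0.5697, -0.0561, 0.2079]
tcp_rot: [0.196, 3.128, -0.002]
wrist_force: [-0.8, 0.2, -0.2]
width: -0.0
grip_force: 0.0
```

```bash
python3 pl.py
python3 - <<'E'
import cv2
p=cv2.imread("pics/pl_wrist.png"); print(p.shape)
E
```

```text
24.075 [ 0.05216412 -0.04260011  0.20791625] [-0.81417149  0.18442961 -0.18588759]
wrist 35702 [-0.0530989   0.00945614] top z at -74,-67,0,70: [49.8, 49.8, 49.8, 49.7]
side 1073 [-0.18455646 -0.01852703] top z at -74,-67,0,70: [51.0, 51.0, 50.8, 50.5]
top 2802 [-0.02609376  0.02526538] top z at -74,-67,0,70: [48.6, 48.6, 48.6, 48.6]
(384, 512, 3)
```

View pics/pl_wrist.png

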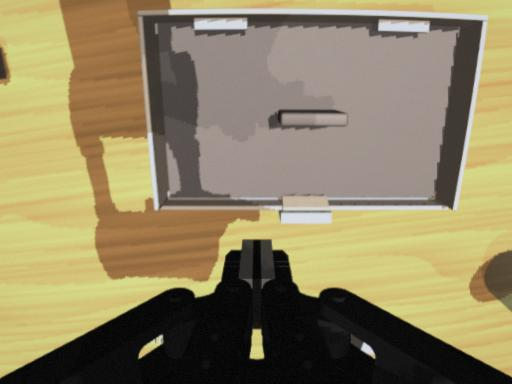

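The plate reads flat in all three views, with its top at 49–50 mm. In the picture both lugs overlap its far edge at (220,24) and (403,25), and the catch is back over it at (306,203). The brush is next.

Emit:
carry_out(series="-0.0156 -0.0319 -0.005 -9.85;-0.0156 -0.0319 -0.005 -9.85;-0.0156 -0.0319 -0.005 -9.85;-0.0156 -0.0319 -0.005 -9.85;-0.0156 -0.0319 -0.005 -9.85;-0.0156 -0.0319 -0.005 -9.85;-0.0156 -0.0319 -0.005 -9.85;-0.0156 -0.0319 -0.005 -9.85;-0.0156 -0.0319 -0.005 -9.85;0 0 0 0;0 0 0 0", jaw=0.8)

```text
time: 25.6
tool_pos: [0.4268, -0.3397, 0.1569]
tcp_rot: [-2.325, -2.107, -0.0]
wrist_force: [-0.1, -0.1, -0.2]
width: 0.9
grip_force: 0.0
```

Run:
```python
from h import *
s=bot.read_state(); print(s["time"],s["tool_pos"],yaw(s),s["q"])
p,d,P=snap("wrist"); w=cloud(d,P)
print("ridge",rect(w,.035,.06,(.36,.5,-.45,-.25)),"all",rect(w,.018,.06,(.36,.5,-.45,-.25)))
p,d,P=snap("top"); w=tray(cloud(d,P)); q=w.reshape(-1,3)
m=(abs(q[:,2]-.0487)<.0025)&(abs(q[:,0])<.08)&(abs(q[:,1])<.13); print("div",np.percentile(q[m][:,0],[1,99]),np.percentile(q[m][:,1],[.5,99.5]))
m=(q[:,2]>.08)&(q[:,2]<.1)&(abs(q[:,0])<.03)&(abs(q[:,1])<.06); print("fin",q[m].mean(0),np.ptp(q[m],axis=0))
```

```text
25.6 [ 0.42679014 -0.33970457  0.15685132] -5.62 [-7.18311617e-01  9.57884138e-02  1.97143361e+00  7.04288333e-04
  1.07812800e+00 -6.20625525e-01]
ridge (3161, array([ 430.6, -342.4]), array([78.8, 26. ]), 85.8, 40.4) all (6067, array([ 430.6, -342.9]), array([118.4,  36.1]), 85.9, 36.9)
div [-0.07218503  0.07009503] [-0.12250173  0.12105214]
fin [-0.00330453 -0.00109492  0.08681398] [0.01029566 0.04909627 0.00973152]
```

Emit:
carry_out(series="0.0038 -0.003 -0.04 1.5;0 0 -0.05 0;0 0 -0.032 0;0 0 -0.01 0;0 0 0 0", grip_force=30)

```text
time: 26.32
tool_pos: [0.4314, -0.3436, 0.0267]
tcp_rot: [-2.3, -2.14, -0.0]
wrist_force: [-0.6, -0.5, 0.4]
width: 0.903
grip_force: 0.0
```

Emit:
carry_out(series="0 0 0 0;0 0 0 0;0 0 0 0;0 0 0 0;0 0 0 0;0 0 0 0", jaw=-1)

```text
time: 27.08
tool_pos: [0.432, -0.3451, 0.0285]
tcp_rot: [2.3, 2.137, 0.001]
wrist_force: [-1.3, 0.7, 5.8]
width: 0.415
grip_force: 31.4
```

Emit:
carry_out(series="0 0 0.03 0;0 0 0.055 0;0 0 0.055 0;0 0 0.02 0;0 0 0 0")

```text
time: 27.7
tool_pos: [0.4322, -0.3452, 0.1894]
tcp_rot: [2.298, 2.135, 0.001]
wrist_force: [-0.6, 0.3, -1.3]
width: 0.406
grip_force: 30.6
```

Emit:
carry_out(series="0.0093 0.0291 0 9.66;0.0093 0.0291 0 9.66;0.0093 0.0291 0 9.66;0.0093 0.0291 0 9.66;0.0093 0.0291 0 9.66;0.0093 0.0291 0 9.66;0.0093 0.0291 0 9.66;0.0093 0.0291 0 9.66;0.0092 0.0294 0 9.66;0 0 0 0;0 0 0 0")

```text
time: 29.08
tool_pos: [0.5136, -0.0821, 0.1851]
tcp_rot: [-0.2, -3.132, 0.0]
wrist_force: [0.2, -0.0, -1.4]
width: 0.411
grip_force: 30.6
```

Run:
```python
from h import *
s=bot.read_state(); print(s["time"],tray(s["tool_pos"]),yaw(s))
p,d,P=snap("wrist"); w=tray(cloud(d,P)); cv2.imwrite("pics/br.png",p)
q=w.reshape(-1,3); m=(q[:,2]>.165)&(q[:,2]<.22)&(abs(q[:,0])<.1)&(abs(q[:,1]+.076)<.03)
print(cv2.minAreaRect((q[m][:,:2]*1000).astype(np.float32)),np.percentile(q[m][:,2],[5,50,95]))
```

```text
29.075 [-0.0002854  -0.0754195   0.18514837] 82.68
((-4.836273193359375, -76.0006103515625), (59.975955963134766, 110.93470001220703), 89.76969146728516) [0.18187984 0.19624168 0.2104452 ]
```

View pics/br.png

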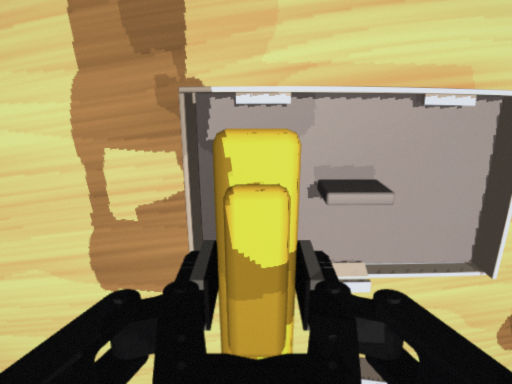

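The brush is held straight along the tray's x over the right-hand (-y) end. Its far edge at row 130 is clear of the lugs at row 98, so I lower it with a 3 mm shift in +x.

Emit:
carry_out(series="0.003 -0.001 -0.04 0;0 0 -0.035 0;0 0 -0.02 0;0 0 -0.007 0;0 0 -0.003 0;0 0 0 0")

```text
time: 29.88
tool_pos: [0.5183, -0.0834, 0.0826]
tcp_rot: [0.2, 3.134, -0.0]
wrist_force: [0.5, -0.1, 0.0]
width: 0.41
grip_force: 30.5
```

Emit:
carry_out(series="0 0 -0.0015 0;0 0 -0.001 0;0 0 0 0")

```text
time: 30.25
tool_pos: [0.5178, -0.0829, 0.0795]
tcp_rot: [0.199, 3.135, -0.0]
wrist_force: [-0.1, -0.3, -1.7]
width: 0.409
grip_force: 30.6
```

Emit:
carry_out(series="0 0 -0.001 0;0 0 -0.001 0;0 0 0 0")

```text
time: 30.62
tool_pos: [0.5177, -0.0829, 0.0775]
tcp_rot: [-0.199, -3.135, -0.0]
wrist_force: [-2.3, 0.1, 1.5]
width: 0.411
grip_force: 30.9
```

Emit:
carry_out(series="0 0 0 0;0 0 0 0;0 0 0 0", jaw=0.3)

```text
time: 31.0
tool_pos: [0.5178, -0.083, 0.0773]
tcp_rot: [0.199, 3.135, -0.0]
wrist_force: [-0.4, -0.3, -0.8]
width: 0.646
grip_force: 0.0
```

Emit:
carry_out(series="0 0 0.04 0;0 0 0.06 0;-0.02 -0.05 0.02 0;-0.02 -0.055 0 0;0 -0.06 0 0;0 -0.06 0 0;0 0 0 0;0 0 0 0")

```text
time: 32.0
tool_pos: [0.4773, -0.3077, 0.1968]
tcp_rot: [-0.2, -3.134, -0.002]
wrist_force: [-0.4, 1.1, 0.1]
width: 0.651
grip_force: 0.0
```

```bash
python3 pl.py
python3 - <<'E'
from h import *
p,d,P=snap("top"); q=tray(cloud(d,P)).reshape(-1,3)
for lo,hi in ((.084,.095),(.071,.08)):
    m=(q[:,2]>lo)&(q[:,2]<hi)&(abs(q[:,0])<.07)&(abs(q[:,1]+.076)<.04); r=q[m]; print(len(r),np.percentile(r[:,2],[5,50,95]),cv2.minAreaRect((r[:,:2]*1000).astype(np.float32)))
cv2.imwrite("pics/end.png",cv2.resize(p[80:330,50:450],None,fx=2,fy=2,interpolation=cv2.INTER_CUBIC))
E
```

```text
32.0 [-0.00800029 -0.30378037  0.19683292] [-0.35928295  1.05667991  0.07158482]
wrist 2677 [ 2.76039375 30.59227496] top z at -74,-67,0,70: [106.8, 107.1, 110.3, 113.7]
side 668 [ 0.36309778 -3.6820442 ] top z at -74,-67,0,70: [53.3, 53.4, 53.8, 54.2]
top 2755 [ 0.14115627 -0.46733426] top z at -74,-67,0,70: [48.7, 48.7, 48.9, 49.0]
360 [0.08484495 0.08784099 0.09043045] ((2.285900115966797, -75.85667419433594), (25.7044620513916, 79.0811767578125), 89.27193450927734)
351 [0.07224499 0.07548565 0.0785261 ] ((3.1885528564453125, -75.82455444335938), (36.04336929321289, 117.57064819335938), 89.88043975830078)
```

View pics/end.png

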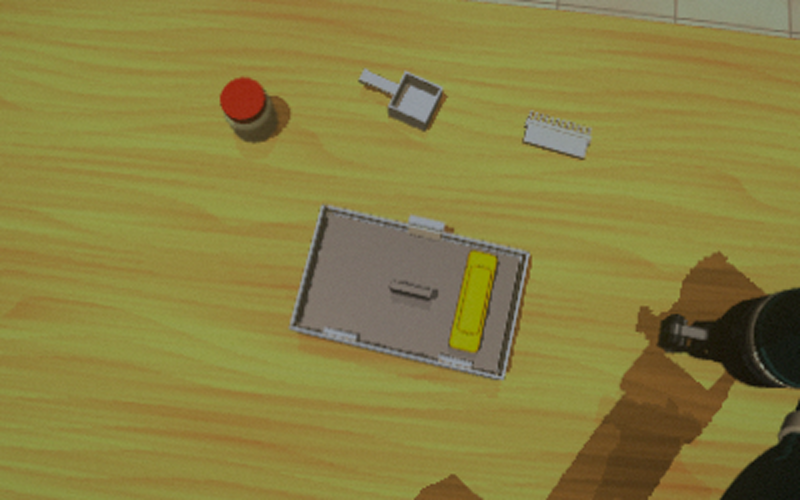

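The brush lies flat on the divider at crop (473,300), tray x ≈ +3 mm and y ≈ -76 mm, with its top 88 mm up. The divider is flat, the bystanders haven't moved and the arm is clear.

```bash
python3 -c "
from workcell import bot
print(bot.finish_job())"
```

```text
the job is handed in; nothing more can be done
None
```

I packed the tray and handed the job in at about 32 s, but no verdict came back: the carton sits in the free bay beside the tin, the divider lies flat under the lugs and catch, and the brush rests bristles-down on it.

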